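# Fit the vial plate on the orbital shaker's pins and latch it

### The arm

A 7-joint arm with a two-finger parallel gripper is mounted at the origin on the work surface. World frame = base frame: x ahead of the robot, y to its left, z up, the work surface at z = 0. Lengths are in m, angles in rad, forces in N, time in s.
With the tool pointing down it reaches from about 0.4 to 0.85 m from the base axis. Payload 10.4 kg.
Tool frame: the origin (TCP) lies midway between the tips of the shut fingers; the grasp point (between the pads) lies 19 mm behind it; z points along the fingers, y is the line along which they close (so a half turn about z gives the same grasp; the last joint's range is limited). The gripper opens to 87 mm and grips with 3 to 60 N. Pads are 19 mm wide; open, the fingers measure 117 mm over their backs; the gripper's body (75 mm by 190 mm) begins 51 mm behind the grasp point.
Start: joints at [-1.302, 0.332, -0.065, 1.46, 0.022, 1.35, -0.088], TCP at [0.18, 0.599, 0.223] pointing down, gripper open.
Joint ranges: [-2.6, 2.6], [-0.5, 2.12], [-1.47, 1.34], [0.16, 2.42], [-1.27, 4.41], [0.06, 2.06], [-2.6, 2.6]. Speed limits (rad/s): [2.22, 2.22, 2.79, 2.79, 3.14, 3.14, 3.14].

### API

Orientations are given as a unit quaternion [x, y, z, w].
In Python, from bench import r gives the robot as it stands.
- The arm moves only by the tool arm_command, never from a script. Its arguments are lists of equal length, an entry for each row: "xyz": the shift along the world's x, y, z in m, a list of three; "rot": the turn, a rotation vector about the world's x, y, z in rad, a list of three. In form: {"xyz": [[tx, ty, tz], ...], "rot": [[ax, ay, az], ...]}. A call has 1 to 20 rows; each row is the pose to reach, as a shift and turn from the pose commanded when the call began; what a row does not reach only later rows make up. A row lasts 1/12 s, in which the tool goes at most 41.7 mm and 7.16 degrees, less where a joint would pass 70% of its speed; a pose out of reach is approached as far as the arm can. A call with a gripper value outside its range is refused whole. "grip" is the opening, from 0 (shut) to 1 (fully open), set as the call begins (left out, the last holds). The fingers move at their own pace and stop on an object; "squeeze" is the grip in N (left out, the last holds). Time passes only in rows, so rows that repeat a pose let the fingers close. It gives the time, the measured TCP pose, the force, the opening and the grip force at its end, in the units of the state.
- r.read_state(): the state, without advancing time (a new reading comes with each control period).
- r.camera(name): name is "scene" or "top" or "wrist"; returns the picture (420x560x3 uint8, red, green, blue); there is no depth.
- r.camera_model(name): a dict with "fx", "fy", "cx", "cy" (pixels), "T" (4x4, takes a point from camera to world coordinates). Camera axes: x right, y up, looking along -z (the intrinsics and any distortion apply to the point x, -y, -z); pixel columns grow to the right and rows downward; lengths in m; the calibration is good to about 2 mm. A picture is of the moment at which its call begins: read the wrist's pose just before it. camera_model takes no time and is no camera call; for the wrist camera it gives the pose at the moment of the call.
- r.close_job(): hands the job in; it is judged then, once.
Trained networks look in the newest picture that a camera, given by its name, has taken for a name from the list of things; names that differ only in an ending like _2 or _b are one class to them, and where a whole thing is asked for, a point or a joint stands for the part that bears it (a point fixed in the world has none). Each returns a list of dicts, best first, with "conf" (0 to 1); they miss things now and then, are a little off and sometimes report something else, mostly with a low value. They report only what shows in the picture. A call takes as long as a camera call. They do not tell look-alikes from the thing itself.
- r.look_for(label, camera): "at" ([x, y, z] in m, in the coordinates of the camera as it stood for that picture, good to about 4 mm: the middle of the surface that is visible of it).
- r.spot_point(label, camera): "at" ([x, y, z] in m, in the coordinates of the camera as it stood for that picture, good to about 4 mm: a listed point, or the origin of a listed thing).
The state is a dict: "time": time; "joint_positions": joint angles; "joint_vel": joint speeds; "joint_torque": joint torques, N m; "ee_pos": TCP position; "eef_rot": TCP orientation; "ft_force": force on the tool from outside, world axes, zero at the start; "torque": the same for the moment, N m; "width": finger opening in m; "grip_force": force on a finger pad.
Only numpy, scipy, OpenCV 4.12 (cv2) and the standard library are available. Lean on these libraries where they do the work, as an engineer would, in place of code of your own. Each camera call takes 0.05 s, during which the arm holds its last target. There are 200 camera calls.

### The job

Fit the blue vial plate on the orbital shaker so that both its bores go over the two locating pins and it lies fully home, flat on the platform; the platform has stopped somewhere off the middle of its orbit, so expect to slide the plate about lightly on the pin tops until it drops. Then turn the red latch fully clockwise so that its tongue holds the plate down, and let go. Be gentle: never bang or force the plate on the shaker, and leave the other things on the bench where they are.

Things in the scene. Friction and masses are not known exactly. Their poses are not given: they have to be found in the camera images.
- vial_plate: Flat blue metal plate, 90 x 130 x 14 mm (x, y, z), about 0.4 kg, with 20 vial pockets and a black bridge handle. On its middle line (x = 0), at y = -52 and +52 mm, two through bores of 9.5 mm for the shaker's pins. Works the same turned by half a turn. Origin: centre of the underside. Starts flat on the bench.
- handle (a point): Centre of the bar of the plate's black bridge handle, 45 mm over the plate's underside. The bar runs along the plate's y, is 64 mm long, 12 mm thick (x) and 14 mm high (38 to 52 mm over the underside), on two thin posts at y = -26 and +26 mm; open below.
- shaker: White orbital shaker, fixed to the bench; its front panel faces its -x. Origin: on the bench, under its orbit's centre. Housing: x -128 to +92, y -100 to +100 mm, 82 mm high. On it a level aluminium platform (x -95 to +60, y -75 to +75 mm, upper face 105 mm over the bench) carries two pins and the latch. More than 40 N between plate and shaker harms the bearing: touch down slowly, slide under a few newtons.
- mid_orbit (a point): Point of the shaker 105 mm over its origin. The platform stands still, held by its motor, centred up to 6.5 mm off this point along the shaker's x and up to 6.5 mm along its y, square to the housing: not measured, to be felt or seen. Its 2 steel pins, 8 mm thick, 10 mm high, square-edged, stand at x = 0, y = -52 and +52 mm from its centre. Plate underside: 105 mm up when home, 115 mm while on the pin tops.
- latch_mid (a point): Where the latch's grip would be (138.5 mm up) with the platform in mid-orbit; the latch is off by the platform's offset, its axis always 71 mm from the platform's (and so the seated plate's) centre towards the shaker's -x. Its red wing is 10 mm thick, 40 mm long, centred on the axis, 125.5 to 151.5 mm up; a steel tongue right under it, 12 mm wide, reaches 40 mm from the axis.
- latch (a joint): Red quarter-turn latch on the platform, upright axis. Angle in rad, 0 (open) to 1.5 (stop), growing clockwise seen from above; stays as left, turns with 0.06 N m; starts at 0 to 0.1. At 0 the wing lies along the shaker's y, the tongue towards +y; at 1.5 along its x, the tongue over the edge of the seated plate, 2.5 mm above it. A plate that is not home blocks the tongue.
- blue_bottle: Bystander: clear glass bottle with blue cap, 72 mm across, 135 mm high. Origin: centre of the underside.
- amber_bottle: Bystander: amber bottle with blue cap, 72 mm across, 150 mm high. Origin: centre of the underside.
- beaker: Bystander: glass beaker, 68 mm across, 85 mm high. Origin: centre of the underside.
- tip_box: Bystander: clear box of white pipette tips, 85 x 122 x 56 mm. Origin: centre of the underside.
- vial_rack: Bystander: green rack with capped vials, 70 x 160 x 56 mm. Origin: centre of the underside.
- cap_jar: Bystander: white jar with red lid, 56 mm across, 60 mm high. Origin: centre of the underside.
- pipette: Bystander: white hand pipette lying down, about 240 mm long along its x, 25 mm high. Origin: under the middle of its length.
There are look-alikes about, which are no part of the job. Of the things like the vial_plate, leave any that is yellow; of the rest the larger one is meant.

How it is judged:
By the outcome, as a careful person would: the job done as asked, in the order asked, and still so for the second after the job is handed in, with the robot touching nothing.
It also fails if it takes over 72 s, if anything falls off the work surface, if the arm or the gripper's body presses on something with over 40 N, if the wrist force passes 120 N, or if a joint passes its speed limit or range.

## Working session

There is one attempt and no reset: what is moved stays moved. The work goes in short steps, Python scripts to look and compute and a tool call to move; the robot and the scene stay as the last step left them, time stands still between calls to the robot, and variables do not carry over. Pictures are saved under pics/ and viewed, at most 10 in all, crops included, and the job is handed in when it is done.

Besides the shell and the picture viewer there is one more tool, called after "Emit:" as a command line: name --argument value ..., lists and objects as JSON in quotes. arm_command: Moves the arm, as the interface text tells. Its arguments: {"type":"object","properties":{"xyz":{"type":"array"},"rot":{"type":"array"},"grip":{"type":"number"},"squeeze":{"type":"number"}},"required":["xyz","rot"]}

```bash
mkdir -p pics
cat > h.py <<'E'
from bench import r
import numpy as np, cv2
def save(c,n):
    im=r.camera(c); cv2.imwrite('pics/'+n,im[:,:,::-1]); return im
def w(c,p):
    return (np.array(r.camera_model(c)['T'])@np.r_[p,1])[:3]
def find(l,c,f='spot_point'):
    M=r.camera_model(c); out=[]
    for d in getattr(r,f)(l,c):
        p=np.array(d['at']); q=M['T']@np.r_[p,1]
        px=(M['cx']+M['fx']*p[0]/-p[2], M['cy']+M['fy']*p[1]/p[2])
        out.append((d['conf'],np.round(q[:3],4),np.round(px))); print(l,c,f,round(d['conf'],2),np.round(q[:3],4),np.round(px))
    return out
def pix(c,u,v,z):
    M=r.camera_model(c);T=np.array(M['T']); d=T[:3,:3]@np.array([(u-M['cx'])/M['fx'],-(v-M['cy'])/M['fy'],-1]); o=T[:3,3]
    return o+d*(z-o[2])/d[2]
E
python3 - <<'E'
from h import *
a=save('top','t.png');b=save('scene','s.png')
cv2.imwrite('pics/ts.png',cv2.resize(np.vstack([a,b])[:,:,::-1],(400,600)))
for l in ['vial_plate','handle','shaker','mid_orbit','latch_mid']: find(l,'top')
print({k:r.camera_model('top')[k] for k in ('fx','cx','cy','T')}, r.camera_model('top').keys(), r.read_state())
E
```

```text
vial_plate top spot_point 0.8 [ 0.4585 -0.2228  0.003 ] [327. 243.]
vial_plate top spot_point 0.73 [ 0.6528 -0.1597  0.0053] [306. 185.]
vial_plate top spot_point 0.59 [ 3.061e-01 -3.173e-01 -1.000e-04] [357. 291.]
handle top spot_point 0.95 [ 0.3048 -0.3128  0.035 ] [358. 291.]
handle top spot_point 0.89 [ 0.6511 -0.163   0.0451] [308. 183.]
handle top spot_point 0.69 [ 0.4577 -0.2282  0.0467] [330. 242.]
handle top spot_point 0.19 [0.5538 0.0905 0.0029] [230. 215.]
shaker top spot_point 0.79 [ 0.5565  0.0912 -0.    ] [230. 214.]
shaker top spot_point 0.19 [0.4819 0.083  0.1437] [229. 230.]
mid_orbit top spot_point 0.96 [0.557  0.0927 0.1055] [227. 208.]
latch_mid top spot_point 0.78 [0.4807 0.0817 0.1415] [229. 231.]
{'fx': 480.9009600697154, 'cx': 273.28379642910164, 'cy': 205.71589798736952, 'T': array([[-0.00230114,  0.98098056, -0.19409237,  0.27638672],
       [-0.99999427, -0.00177527,  0.00288327, -0.04551987],
       [ 0.00248386,  0.19409789,  0.98097902,  1.55602566],
       [ 0.        ,  0.        ,  0.        ,  1.        ]])} dict_keys(['fx', 'fy', 'cx', 'cy', 'T']) {'time': 0.35, 'joint_positions': array([-1.30157384,  0.33236779, -0.06470078,  1.46024722,  0.02160638,
        1.34990369, -0.08850587]), 'joint_vel': array([-5.63083784e-04, -1.98394232e-03,  1.47819392e-04, -3.33254744e-03,
       -1.05606864e-03, -1.52580539e-03,  3.32592121e-05]), 'joint_torque': array([-3.55728762e-04, -6.22324419e+01,  2.50715716e-02, -3.89597225e+01,
       -6.10748911e-02,  3.43191822e-02,  7.56279383e-05]), 'ee_pos': array([0.1797844 , 0.59852854, 0.22240032]), 'eef_rot': array([ 1.45392755e-01,  9.89374011e-01, -1.14573644e-04, -1.52633532e-05]), 'ft_force': array([ 0.21508119, -0.25973896, -0.39195835]), 'torque': array([ 0.01595982, -0.06588246,  0.02897173]), 'grip_force': 0.0, 'width': 0.08686590168069107}
```

View pics/t.png

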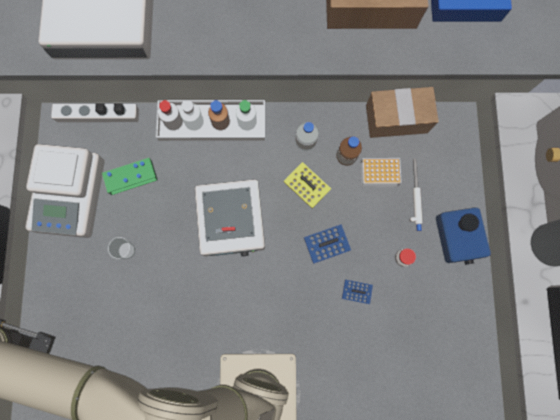

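View pics/s.png

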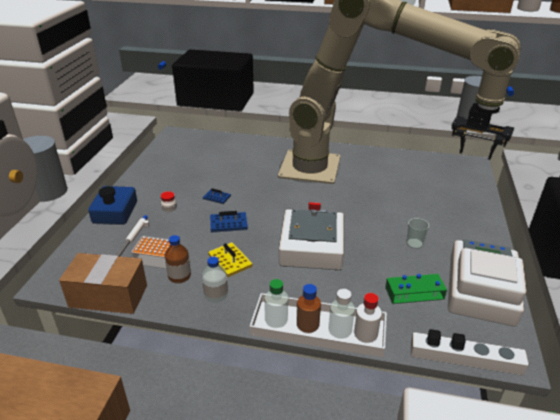

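Run:
```python
from h import *
a=cv2.imread('pics/t.png');h=cv2.cvtColor(a,cv2.COLOR_BGR2HSV)
def box(mask,x0,x1,y0,y1,z,hull=True):
    m=np.zeros_like(mask);m[y0:y1,x0:x1]=mask[y0:y1,x0:x1]
    v,u=np.nonzero(m); P=np.array([pix('top',i,j,z)[:2] for i,j in zip(u,v)],np.float32)
    print(len(P),cv2.minAreaRect(P*1000), cv2.fitLine(P,cv2.DIST_L2,0,.01,.01)[:2].T)
box(cv2.inRange(h,(100,110,40),(130,255,255)),295,360,215,272,.014)
hs=cv2.inRange(h,(0,0,195),(180,45,255)); box(hs,185,275,170,262,.082)
# platform
M=r.camera_model('scene'); print(M['fx'])
cv2.imwrite('pics/sh.png',cv2.resize(a[165:265,180:370],None,fx=4,fy=4,interpolation=cv2.INTER_CUBIC))
```

```text
559 ((457.663818359375, -222.49697875976562), (86.08167266845703, 125.99879455566406), 19.326065063476562) [[ 0.33288306 -0.94296813]]
1704 ((535.9661254882812, 88.35496520996094), (214.9010009765625, 195.13238525390625), 6.0167765617370605) [[0.99994993 0.01000437]]
505.062039532558
```

View pics/sh.png

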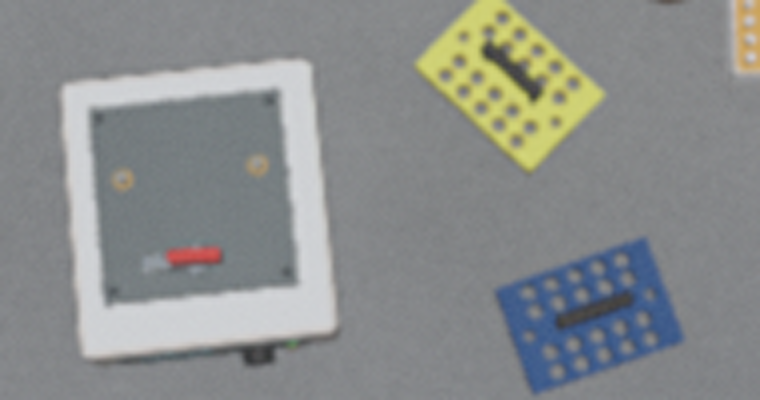

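Emit:
arm_command --xyz '[[0, 0, 0.04], [0.33, -0.51, 0.18], [0.33, -0.51, 0.18], [0.33, -0.51, 0.18], [0.33, -0.51, 0.18], [0.33, -0.51, 0.18], [0.33, -0.51, 0.18], [0.33, -0.51, 0.18], [0.33, -0.51, 0.18], [0.33, -0.51, 0.18], [0.33, -0.51, 0.18], [0.33, -0.51, 0.18], [0.33, -0.51, 0.18], [0.33, -0.51, 0.18], [0.33, -0.51, 0.18], [0.33, -0.51, 0.18], [0.33, -0.51, 0.18], [0.33, -0.51, 0.18], [0.33, -0.51, 0.18], [0.33, -0.51, 0.18]]' --rot '[[0, 0, 0], [0, 0, -1.17], [0, 0, -1.17], [0, 0, -1.17], [0, 0, -1.17], [0, 0, -1.17], [0, 0, -1.17], [0, 0, -1.17], [0, 0, -1.17], [0, 0, -1.17], [0, 0, -1.17], [0, 0, -1.17], [0, 0, -1.17], [0, 0, -1.17], [0, 0, -1.17], [0, 0, -1.17], [0, 0, -1.17], [0, 0, -1.17], [0, 0, -1.17], [0, 0, -1.17]]'

```text
time: 2.02
ee_pos: [0.5092, 0.0899, 0.4022]
eef_rot: [0.667, 0.745, -0.0, -0.0]
ft_force: [-0.5, 0.5, -0.6]
width: 0.087
grip_force: 0.0
```

Run:
```python
from h import *
save('wrist','w1.png'); M=r.camera_model('wrist'); print(np.round(M['T'],4),M['fx'],M['fy'],M['cx'],M['cy'])
for l in ['mid_orbit','latch_mid','latch','shaker']: find(l,'wrist')
s=r.read_state();print(s['ee_pos'],s['eef_rot'],s['joint_positions'],s['time'])
```

```text
[[ 9.939e-01 -1.064e-01 -2.940e-02  5.010e-01]
 [ 1.104e-01  9.571e-01  2.677e-01  1.621e-01]
 [-4.000e-04 -2.693e-01  9.630e-01  5.644e-01]
 [ 0.000e+00  0.000e+00  0.000e+00  1.000e+00]] 305.356419076798 305.356419076798 277.75541212794093 210.14647319573822
mid_orbit wrist spot_point 0.57 [0.5538 0.0932 0.1036] [307. 176.]
latch_mid wrist spot_point 0.61 [0.4786 0.0817 0.1411] [256. 182.]
latch_mid wrist spot_point 0.43 [ 0.4525 -0.2288  0.0025] [234. 313.]Traceback (most recent call last):
  File "<stdin>", line 3, in <module>
  File "h.py", line 9, in find
    for d in getattr(r,f)(l,c):
             ~~~~~~~~~~~~^^^^^
ValueError: it knows: amber_bottle, beaker, blue_bottle, cap_jar, handle, latch_mid, mid_orbit, pipette, shaker, tip_box, vial_plate, vial_rack
```

View pics/w1.png

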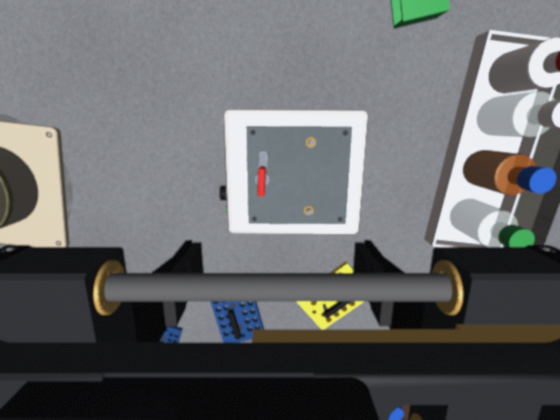

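Run:
```python
from h import *
a=cv2.imread('pics/w1.png').astype(int)
def cen(m,u0,u1,v0,v1,z):
    v,u=np.nonzero(m[v0:v1,u0:u1]);u=u+u0;v=v+v0
    c=((u.min()+u.max())/2,(v.min()+v.max())/2); print(len(u),c,u.mean(),v.mean()); return pix('wrist',*c,z)
sat=(a[:,:,2]-a[:,:,0])>15
p1=cen(sat,300,322,132,153,.107);p2=cen(sat,298,320,200,222,.107)
red=(a[:,:,2]-a[:,:,0])>90
l=cen(red,250,275,155,205,.1515)
d=p1-p2;yaw=np.degrees(np.arctan2(-d[0],d[1]));print(p1,p2,np.hypot(*d[:2]),(p1+p2)/2,yaw,l)
e=np.array([np.cos(np.radians(yaw)),np.sin(np.radians(yaw))]); print('centre from latch',l[:2]+.071*e)
# housing
g=cv2.inRange(a.astype(np.uint8),(185,185,185),(255,255,255));g[:,:215]=0;g[:,375:]=0;g[:100]=0;g[238:]=0
v,u=np.nonzero(g);P=np.array([pix('wrist',i,j,.082)[:2] for i,j in zip(u,v)],np.float32)*1000;print(cv2.minAreaRect(P))
cv2.imwrite('pics/w1c.png',cv2.resize(cv2.imread('pics/w1.png')[105:240,215:375],None,fx=4.4,fy=4.4,interpolation=cv2.INTER_CUBIC))
```

```text
89 (np.float64(310.5), np.float64(141.5)) 310.35955056179773 141.87640449438203
67 (np.float64(308.0), np.float64(209.5)) 307.910447761194 209.2537313432836
186 (np.float64(261.0), np.float64(181.5)) 260.994623655914 181.51612903225808
[0.55134685 0.14360227 0.107     ] [0.56181692 0.04082042 0.107     ] 0.10331375557587874 [0.55658189 0.09221135 0.107     ] 5.8164826208222875 [0.4865423 0.0849239 0.1515   ]
centre from latch [0.55717677 0.09211922]Traceback (most recent call last):
  File "<stdin>", line 14, in <module>
  File "h.py", line 15, in pix
    M=r.camera_model(c);T=np.array(M['T']); d=T[:3,:3]@np.array([(u-M['cx'])/M['fx'],-(v-M['cy'])/M['fy'],-1]); o=T[:3,3]
ValueError: time passes only in moves, steps and waits
```

Emit:
arm_command --xyz '[[-0.051, -0.315, -0.15], [-0.051, -0.315, -0.15], [-0.051, -0.315, -0.15], [-0.051, -0.315, -0.15], [-0.051, -0.315, -0.15], [-0.051, -0.315, -0.15], [-0.051, -0.315, -0.15], [-0.051, -0.315, -0.15], [-0.051, -0.315, -0.15], [-0.051, -0.315, -0.15], [-0.051, -0.315, -0.15], [-0.051, -0.315, -0.15]]' --rot '[[0, 0, 0.228], [0, 0, 0.228], [0, 0, 0.228], [0, 0, 0.228], [0, 0, 0.228], [0, 0, 0.228], [0, 0, 0.228], [0, 0, 0.228], [0, 0, 0.228], [0, 0, 0.228], [0, 0, 0.228], [0, 0, 0.228]]'

```text
time: 3.17
ee_pos: [0.4594, -0.2251, 0.2528]
eef_rot: [0.578, 0.816, 0.0, 0.0]
ft_force: [-0.7, 0.6, 0.9]
width: 0.087
grip_force: 0.0
```

Run:
```python
from h import *
s=r.read_state();print(s['ee_pos'],s['eef_rot'],s['time'])
M=r.camera_model('wrist');im=save('wrist','w2.png')
for l in ['vial_plate','handle']: find(l,'wrist')
r.camera_model=lambda c:M
h=cv2.cvtColor(im,cv2.COLOR_RGB2HSV)
m=cv2.inRange(h,(100,110,40),(130,255,255));m[242:]=0
n,lab,st,ce=cv2.connectedComponentsWithStats(cv2.morphologyEx(m,cv2.MORPH_CLOSE,np.ones((9,9))))
for i in range(1,n):
    if st[i,4]>800:
        v,u=np.nonzero((lab==i));P=np.array([pix('wrist',a,b,.014)[:2] for a,b in zip(u,v)],np.float32)
        print(st[i],cv2.minAreaRect(P*1000))
```

```text
[ 0.45936199 -0.22512321  0.25281087] [5.77819678e-01 8.16164408e-01 2.80150910e-04 1.53129333e-05] 3.1667
vial_plate wrist spot_point 0.87 [ 0.3067 -0.3152 -0.0013] [154. 204.]
vial_plate wrist spot_point 0.86 [ 0.4543 -0.2245  0.0016] [274. 178.]
vial_plate wrist spot_point 0.58 [ 0.6551 -0.1588  0.0011] [428. 182.]
handle wrist spot_point 0.86 [ 0.3069 -0.3177  0.0327] [144. 212.]
handle wrist spot_point 0.82 [ 0.4591 -0.2214  0.0474] [279. 184.]
handle wrist spot_point 0.72 [ 0.6551 -0.1654  0.0497] [445. 194.]
[ 243  130   69   96 6417] ((456.9755554199219, -223.0968017578125), (88.58807373046875, 127.30879974365234), 19.169912338256836)
[ 118  166   67   75 2863] ((306.50177001953125, -312.484619140625), (89.20590209960938, 61.12649154663086), 78.66819763183594)
```

View pics/w2.png

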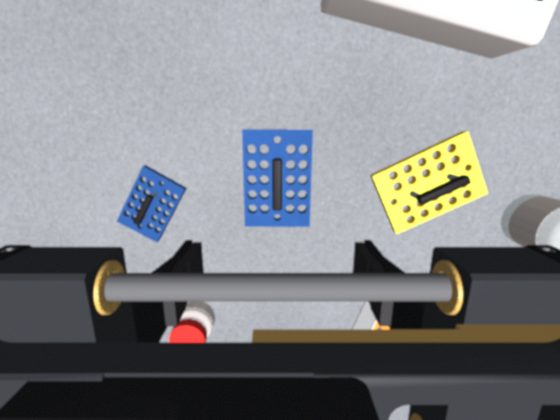

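Emit:
arm_command --xyz '[[-0.002, 0.002, -0.03], [-0.002, 0.002, -0.07], [-0.002, 0.002, -0.11], [-0.002, 0.002, -0.15], [-0.002, 0.002, -0.185], [-0.002, 0.002, -0.205], [-0.002, 0.002, -0.217], [-0.002, 0.002, -0.222], [-0.002, 0.002, -0.223], [-0.002, 0.002, -0.223]]' --rot '[[0, 0, 0], [0, 0, 0], [0, 0, 0], [0, 0, 0], [0, 0, 0], [0, 0, 0], [0, 0, 0], [0, 0, 0], [0, 0, 0], [0, 0, 0]]'

```text
time: 4.15
ee_pos: [0.4577, -0.2245, 0.0306]
eef_rot: [0.578, 0.816, 0.0, 0.001]
ft_force: [-0.9, 0.5, -0.1]
width: 0.0868
grip_force: 0.0
```

Emit:
arm_command --xyz '[[0, 0, 0], [0, 0, 0], [0, 0, 0], [0, 0, 0], [0, 0, 0], [0, 0, 0], [0, 0, 0], [0, 0, 0], [0, 0, 0], [0, 0, 0]]' --rot '[[0, 0, 0], [0, 0, 0], [0, 0, 0], [0, 0, 0], [0, 0, 0], [0, 0, 0], [0, 0, 0], [0, 0, 0], [0, 0, 0], [0, 0, 0]]' --grip 0.0 --squeeze 35

```text
time: 4.98
ee_pos: [0.4567, -0.2244, 0.0296]
eef_rot: [0.579, 0.816, 0.0, -0.0]
ft_force: [-0.6, 0.5, -0.3]
width: 0.028
grip_force: 0.0
```

Emit:
arm_command --xyz '[[0, 0, -0.002], [0, 0, -0.002], [0, 0, -0.002], [0, 0, -0.002], [0, 0, -0.002], [0, 0, -0.002]]' --rot '[[0, 0, 0], [0, 0, 0], [0, 0, 0], [0, 0, 0], [0, 0, 0], [0, 0, 0]]'

```text
time: 5.48
ee_pos: [0.4565, -0.2243, 0.0274]
eef_rot: [0.578, 0.816, -0.0, -0.0]
ft_force: [0.5, -0.1, -3.8]
width: 0.0117
grip_force: 35.0
```

Emit:
arm_command --xyz '[[0, 0, 0.01], [0, 0, 0.03], [0, 0, 0.06], [0, 0, 0.1], [0, 0, 0.14], [0, 0, 0.18], [0, 0, 0.18], [0, 0, 0.18]]' --rot '[[0, 0, 0], [0, 0, 0], [0, 0, 0], [0, 0, 0], [0, 0, 0], [0, 0, 0], [0, 0, 0], [0, 0, 0]]'

```text
time: 6.15
ee_pos: [0.4577, -0.2249, 0.2097]
eef_rot: [0.579, 0.816, 0.001, 0.002]
ft_force: [-0.4, 0.2, -3.5]
width: 0.0118
grip_force: 35.0
```

Emit:
arm_command --xyz '[[0.01, 0.03, 0.02], [0.1, 0.316, 0.02], [0.1, 0.316, 0.02], [0.1, 0.316, 0.02], [0.1, 0.316, 0.02], [0.1, 0.316, 0.02], [0.1, 0.316, 0.02], [0.1, 0.316, 0.02], [0.1, 0.316, 0.02], [0.1, 0.316, 0.02], [0.1, 0.316, 0.02], [0.1, 0.316, 0.0], [0.1, 0.316, -0.02], [0.1, 0.316, -0.035], [0.1, 0.316, -0.045], [0.1, 0.316, -0.045], [0.1, 0.316, -0.045]]' --rot '[[0, 0, 0], [0, 0, -0.233], [0, 0, -0.233], [0, 0, -0.233], [0, 0, -0.233], [0, 0, -0.233], [0, 0, -0.233], [0, 0, -0.233], [0, 0, -0.233], [0, 0, -0.233], [0, 0, -0.233], [0, 0, -0.233], [0, 0, -0.233], [0, 0, -0.233], [0, 0, -0.233], [0, 0, -0.233], [0, 0, -0.233]]'

```text
time: 7.57
ee_pos: [0.5565, 0.0906, 0.1624]
eef_rot: [0.67, 0.742, -0.001, -0.0]
ft_force: [0.6, 0.2, -3.4]
width: 0.0114
grip_force: 35.0
```

Run:
```python
from h import *
s=r.read_state();print(s['ee_pos'],s['eef_rot'],s['ft_force'],s['torque'],s['time'])
M=r.camera_model('wrist');im=save('wrist','w3.png');t=save('top','t3.png');s=save('scene','s3.png')
np.savez('w3.npz',**M)
z=lambda i,a,b,c,d,f:cv2.resize(i[a:b,c:d],None,fx=f,fy=f,interpolation=cv2.INTER_CUBIC)
A=cv2.resize(im[60:320,150:410],(600,600)) 
B=z(t,160,260,180,280,2);C=z(s,170,270,260,360,2)
o=np.zeros((600,800,3),np.uint8);o[:,:600]=A;o[:200,600:]=B;o[200:400,600:]=C
cv2.imwrite('pics/c3.png',o[:,:,::-1])
```

```text
[0.55645454 0.09057328 0.16238035] [ 6.69915739e-01  7.42436933e-01 -5.32937008e-04 -1.41508855e-04] [ 0.6440022   0.16776583 -3.36918917] [-0.09938954  0.00510302  0.00160283] 7.5667
```

View pics/c3.png

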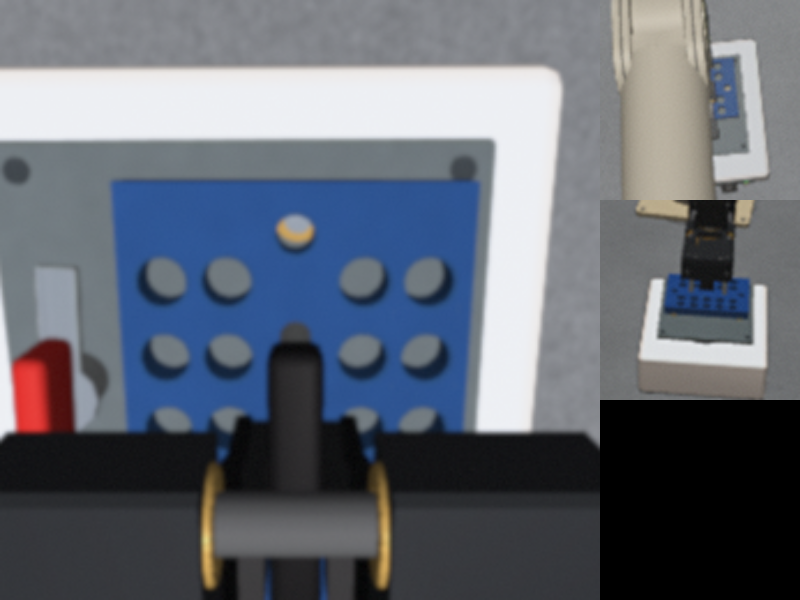

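Run:
```python
import cv2,numpy as np
a=cv2.imread('pics/w3.png')[146:176,262:296]
cv2.imwrite('pics/c4.png',cv2.resize(a,None,fx=16,fy=16,interpolation=cv2.INTER_CUBIC))
# edges of plate & bore pixel geometry
w=cv2.imread('pics/w3.png').astype(int); blue=(w[:,:,0]-w[:,:,2]>50)
v,u=np.nonzero(~blue[150:172,270:290]);print('bore px',u.min()+270,u.max()+270,v.min()+150,v.max()+150,u.mean()+270,v.mean()+150,len(u))
for u in (205,230,260,300,330,350): print(u,np.nonzero(blue[:,u])[0][:1],end=' ')
for v in (145,160,175,190,210,230): print(v,np.nonzero(blue[v,:])[0][[0,-1]],end=' ')
```

```text
bore px 270 286 153 168 277.6697247706422 160.37614678899084 218
205 [138] 230 [138] 260 [138] 300 [138] 330 [138] 350 [138] 145 [198 357] 160 [199 356] 175 [200 355] 190 [201 354] 210 [203 352] 230 [204 351]
```

View pics/c4.png

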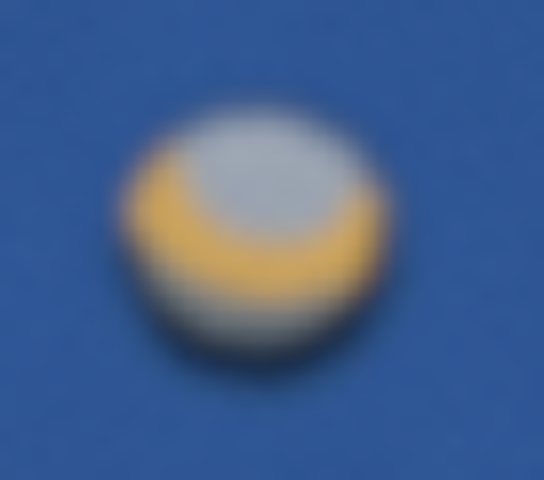

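Run:
```python
import numpy as np
M=dict(np.load('w3.npz'));T=M['T'];o=T[:3,3]
def pix(u,v,z):
    d=T[:3,:3]@np.array([(u-M['cx'])/M['fx'],-(v-M['cy'])/M['fy'],-1]);return o+d*(z-o[2])/d[2]
b=pix(277.7,160.3,.149);p=pix(278.5,154.9,.115);print(o,b,p,p-b)
L=pix(198.5,143,.149);R=pix(357.5,143,.149);print(np.linalg.norm(L-R),np.degrees(np.arctan2(*(R-L)[[1,0]])),(L+R)/2)
t=np.array([.55645,.09057]);y=np.radians(6.1);e=np.array([[np.cos(y),np.sin(y)],[-np.sin(y),np.cos(y)]]);print('bore rel tcp',e@(b[:2]-t),'pin-bore',e@(p-b)[:2])
for px in (273,277.7,286): print(pix(px,160.3,.149))
```

```text
[0.54898817 0.16290196 0.32448645] [0.55081297 0.14330215 0.149     ] [0.55133678 0.14317771 0.115     ] [ 0.00052381 -0.00012444 -0.034     ]
0.08938957717382795 5.835818497174364 [0.5499902  0.15292757 0.149     ]
bore rel tcp [-1.57901534e-06  5.30325931e-02] pin-bore [ 0.00050762 -0.00017939]
[0.54814436 0.14302928 0.149     ]
[0.55081297 0.14330215 0.149     ]
[0.55552547 0.14378402 0.149     ]
```

Emit:
arm_command --xyz '[[0.0005, 0, -0.006], [0.0005, 0, -0.012], [0.0005, 0, -0.015], [0.0005, 0, -0.017], [0.0005, 0, -0.018], [0.0005, 0, -0.018], [0.0005, 0, -0.018]]' --rot '[[0, 0, 0], [0, 0, 0], [0, 0, 0], [0, 0, 0], [0, 0, 0], [0, 0, 0], [0, 0, 0]]'

```text
time: 8.3
ee_pos: [0.5573, 0.0916, 0.1446]
eef_rot: [0.669, 0.743, 0.0, 0.0]
ft_force: [0.3, 0.5, -3.6]
width: 0.0112
grip_force: 35.0
```

Emit:
arm_command --xyz '[[0, 0, -0.0005], [0, 0, -0.001], [0, 0, -0.0015], [0, 0, -0.002], [0, 0, -0.0025], [0, 0, -0.003], [0, 0, -0.003]]' --rot '[[0, 0, 0], [0, 0, 0], [0, 0, 0], [0, 0, 0], [0, 0, 0], [0, 0, 0], [0, 0, 0]]'

```text
time: 8.88
ee_pos: [0.5572, 0.0916, 0.1414]
eef_rot: [0.669, 0.743, -0.0, -0.0]
ft_force: [1.1, 0.3, -3.3]
width: 0.0116
grip_force: 35.0
```

Emit:
arm_command --xyz '[[0, 0, -0.0005], [0, 0, -0.001], [0, 0, -0.0015], [0, 0, -0.002], [0, 0, -0.002]]' --rot '[[0, 0, 0], [0, 0, 0], [0, 0, 0], [0, 0, 0], [0, 0, 0]]'

```text
time: 9.3
ee_pos: [0.5572, 0.0916, 0.1394]
eef_rot: [0.669, 0.743, -0.0, -0.0]
ft_force: [0.0, -0.1, -3.3]
width: 0.0115
grip_force: 35.0
```

Emit:
arm_command --xyz '[[0, 0, -0.0007], [0, 0, -0.0014], [0, 0, -0.0021], [0, 0, -0.0028], [0, 0, -0.0035], [0, 0, -0.004], [0, 0, -0.004]]' --rot '[[0, 0, 0], [0, 0, 0], [0, 0, 0], [0, 0, 0], [0, 0, 0], [0, 0, 0], [0, 0, 0]]'

```text
time: 9.88
ee_pos: [0.5572, 0.0916, 0.1354]
eef_rot: [0.669, 0.743, -0.0, -0.0]
ft_force: [-0.4, -0.6, -3.2]
width: 0.0119
grip_force: 35.0
```

Emit:
arm_command --xyz '[[0, 0, -0.0004], [0, 0, -0.0008], [0, 0, -0.0012], [0, 0, -0.0016], [0, 0, -0.002], [0, 0, -0.002]]' --rot '[[0, 0, 0], [0, 0, 0], [0, 0, 0], [0, 0, 0], [0, 0, 0], [0, 0, 0]]'

```text
time: 10.38
ee_pos: [0.5572, 0.0916, 0.1335]
eef_rot: [0.669, 0.743, -0.0, -0.0]
ft_force: [-0.4, -0.3, -4.0]
width: 0.0114
grip_force: 35.0
```

Emit:
arm_command --xyz '[[0, 0, -0.0003], [0, 0, -0.0006], [0, 0, -0.0009], [0, 0, -0.0012], [0, 0, -0.0012], [0, 0, -0.0012]]' --rot '[[0, 0, 0], [0, 0, 0], [0, 0, 0], [0, 0, 0], [0, 0, 0], [0, 0, 0]]'

```text
time: 10.88
ee_pos: [0.5573, 0.0916, 0.1325]
eef_rot: [0.669, 0.743, 0.0, 0.0]
ft_force: [-1.2, -0.2, -3.1]
width: 0.0116
grip_force: 35.0
```

Emit:
arm_command --xyz '[[0, 0, -0.0003], [0, 0, -0.0006], [0, 0, -0.0006], [0, 0, -0.0006]]' --rot '[[0, 0, 0], [0, 0, 0], [0, 0, 0], [0, 0, 0]]'

```text
time: 11.22
ee_pos: [0.5574, 0.0916, 0.1323]
eef_rot: [0.669, 0.743, 0.0, 0.0]
ft_force: [-4.1, -1.4, 5.8]
width: 0.0117
grip_force: 35.0
```

Emit:
arm_command --xyz '[[0, 0, 0.0003], [0, 0, 0.0003], [0, 0, 0.0003], [0, 0, 0.0003], [0, 0, 0.0003], [0, 0, 0.0003], [0, 0, 0.0003]]' --rot '[[0, 0, 0], [0, 0, 0], [0, 0, 0], [0, 0, 0], [0, 0, 0], [0, 0, 0], [0, 0, 0]]' --grip 0.5

```text
time: 11.8
ee_pos: [0.5573, 0.0916, 0.132]
eef_rot: [0.669, 0.743, 0.0, 0.0]
ft_force: [0.6, -0.7, -0.3]
width: 0.0418
grip_force: 0.0
```

Emit:
arm_command --xyz '[[0, 0, 0.005], [0, 0, 0.015], [0, 0, 0.04], [0, 0, 0.075], [0, 0, 0.09], [-0.03, -0.003, 0.09], [-0.07, -0.0065, 0.09], [-0.07, -0.0065, 0.09], [-0.07, -0.0065, 0.09]]' --rot '[[0, 0, 0], [0, 0, 0], [0, 0, 0], [0, 0, 0], [0, 0, 0], [0, 0, 0], [0, 0, 0], [0, 0, 0], [0, 0, 0]]'

```text
time: 12.55
ee_pos: [0.486, 0.0851, 0.2234]
eef_rot: [0.669, 0.743, 0.002, -0.001]
ft_force: [-0.3, -0.0, -0.3]
width: 0.0434
grip_force: 0.0
```

Run:
```python
from h import *
s=r.read_state();print(s['ee_pos'],s['eef_rot'],s['ft_force'],s['joint_positions'],s['time'])
M=r.camera_model('wrist');im=save('wrist','w5.png');find('handle','wrist')
np.savez('w5.npz',**M)
r.camera_model=lambda c:M
m=((im[:,:,0].astype(int)-im[:,:,2])>90).astype(np.uint8);m[:,:200]=0;m[:,340:]=0;m[260:]=0
v,u=np.nonzero(m);print(u.min(),u.max(),v.min(),v.max())
cv2.imwrite('pics/c5.png',cv2.resize(im[60:320,150:430],(646,600))[:,:,::-1])
```

```text
[0.48601653 0.08511716 0.22338415] [ 6.69197633e-01  7.43082483e-01  1.56460336e-03 -7.09242323e-04] [-2.74612131e-01 -2.53026273e-04 -2.86048777e-01] [-0.86131207  0.01867228  0.61243159  1.82766501 -0.01417952  1.29685966
 -0.14061177] 12.55
handle wrist spot_point 0.7 [0.5567 0.0931 0.1553] [366. 220.]
273 284 195 241
```

View pics/c5.png

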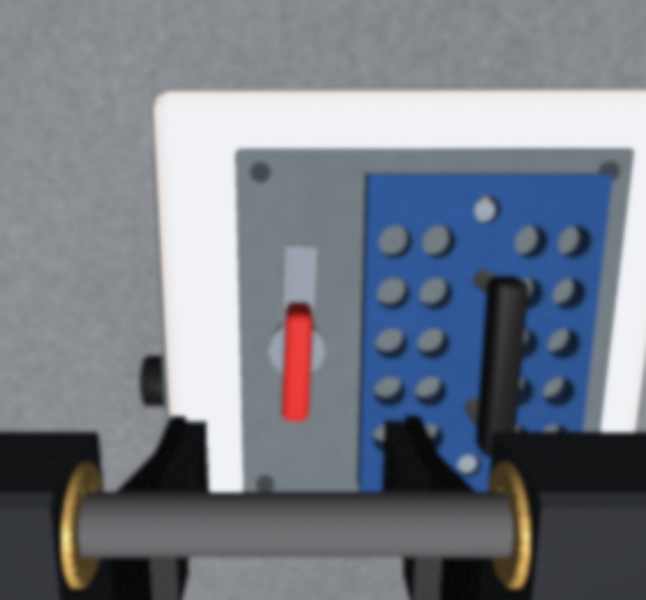

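The plate is seated: both pin tops show in the bores at crop (484,209) and (468,463). The red wing at (297,360) lies between the fingers. Now I descend and grip the latch.

Emit:
arm_command --xyz '[[0, 0, -0.03], [0, 0, -0.06], [0, 0, -0.08], [0, 0, -0.09], [0, 0, -0.094], [0, 0, -0.094], [0, 0, -0.094]]' --rot '[[0, 0, 0], [0, 0, 0], [0, 0, 0], [0, 0, 0], [0, 0, 0], [0, 0, 0], [0, 0, 0]]'

```text
time: 13.23
ee_pos: [0.4883, 0.0852, 0.1291]
eef_rot: [0.669, 0.743, 0.0, 0.001]
ft_force: [1.1, 0.1, 0.3]
width: 0.0434
grip_force: 0.0
```

Emit:
arm_command --xyz '[[0, 0, 0], [0, 0, 0], [0, 0, 0], [0, 0, 0], [0, 0, 0], [0, 0, 0], [0, 0, 0], [0, 0, 0]]' --rot '[[0, 0, 0], [0, 0, 0], [0, 0, 0], [0, 0, 0], [0, 0, 0], [0, 0, 0], [0, 0, 0], [0, 0, 0]]' --grip 0.0 --squeeze 15

```text
time: 13.9
ee_pos: [0.4864, 0.0849, 0.1281]
eef_rot: [0.669, 0.743, -0.001, -0.001]
ft_force: [-4.3, -0.8, 5.2]
width: 0.0098
grip_force: 15.0
```

Emit:
arm_command --xyz '[[0, 0, 0.001], [0, 0, 0.002], [0, 0, 0.002], [0, 0, 0.002], [0, 0, 0.002], [0, 0, 0.002], [0, 0, 0.002], [0, 0, 0.002], [0, 0, 0.002], [0, 0, 0.002], [0, 0, 0.002], [0, 0, 0.002], [0, 0, 0.002], [0, 0, 0.002], [0, 0, 0.002], [0, 0, 0.002], [0, 0, 0.002], [0, 0, 0.002], [0, 0, 0.002]]' --rot '[[0, 0, 0], [0, 0, 0], [0, 0, -0.08], [0, 0, -0.17], [0, 0, -0.26], [0, 0, -0.35], [0, 0, -0.44], [0, 0, -0.53], [0, 0, -0.62], [0, 0, -0.71], [0, 0, -0.8], [0, 0, -0.89], [0, 0, -0.98], [0, 0, -1.07], [0, 0, -1.16], [0, 0, -1.25], [0, 0, -1.34], [0, 0, -1.42], [0, 0, -1.42]]'

```text
time: 15.48
ee_pos: [0.4863, 0.085, 0.1288]
eef_rot: [0.992, 0.125, -0.001, 0.0]
ft_force: [2.9, 1.3, -18.6]
width: 0.0095
grip_force: 15.0
```

Run:
```python
from h import *
s=r.read_state();print(s['ee_pos'],s['eef_rot'],s['ft_force'],s['torque'],s['joint_positions'],s['width'])
q=s['eef_rot'];print(np.degrees(np.arctan2(2*q[1]**2-1,2*q[0]*q[1])))
```

```text
[0.4862658  0.084985   0.12880805] [ 9.92116012e-01  1.25317912e-01 -1.01476589e-03  4.58945670e-04] [  2.86569818   1.34090705 -18.6393517 ] [ 0.17088666 -0.44206866 -0.05633941] [-0.95011371  0.1330473   0.74021221  1.94970852 -0.09986069  1.09752827
 -1.48799515] 0.009542141840257689
-75.60177834860214
```

Emit:
arm_command --xyz '[[0, 0, -0.0008], [0, 0, -0.0015], [0, 0, -0.0015], [0, 0, -0.0015], [0, 0, -0.0015], [0, 0, -0.0015], [0, 0, -0.0015]]' --rot '[[0, 0, 0], [0, 0, -0.03], [0, 0, -0.06], [0, 0, -0.08], [0, 0, -0.1], [0, 0, -0.12], [0, 0, -0.12]]'

```text
time: 16.07
ee_pos: [0.4864, 0.0851, 0.1287]
eef_rot: [0.998, 0.069, -0.001, -0.0]
ft_force: [-5.1, -0.7, -2.9]
width: 0.0101
grip_force: 15.0
```

Run:
```python
from h import *
s=r.read_state();print(s['ee_pos'],s['ft_force'],s['torque'],s['width'])
q=s['eef_rot'];print(np.degrees(np.arctan2(2*q[1]**2-1,2*q[0]*q[1])))
```

```text
[0.48642208 0.08509074 0.12866359] [-5.08928323 -0.71029219 -2.93097107] [-0.16938343  1.34012077  0.3372997 ] 0.010149931318737456
-82.13624646073058
```

Emit:
arm_command --xyz '[[0, 0, 0], [0, 0, 0], [0, 0, 0], [0, 0, 0], [0, 0, 0], [0, 0, 0]]' --rot '[[0, 0, 0], [0, 0, 0], [0, 0, 0], [0, 0, 0], [0, 0, 0], [0, 0, 0]]' --grip 0.4

```text
time: 16.57
ee_pos: [0.4876, 0.0852, 0.1289]
eef_rot: [0.998, 0.068, 0.0, -0.0]
ft_force: [-0.3, -0.4, -0.3]
width: 0.0337
grip_force: 0.0
```

Emit:
arm_command --xyz '[[0, 0, 0.01], [0, 0, 0.03], [0, 0, 0.06], [0, 0, 0.1], [0, 0, 0.14], [0, 0, 0.17], [0, 0, 0.17], [0, 0, 0.17]]' --rot '[[0, 0, 0], [0, 0, 0], [0, 0, 0], [0, 0, 0], [0, 0, 0], [0, 0, 0], [0, 0, 0], [0, 0, 0]]'

```text
time: 17.23
ee_pos: [0.4881, 0.0851, 0.3008]
eef_rot: [0.998, 0.067, 0.002, -0.001]
ft_force: [-0.9, -0.7, -0.8]
width: 0.035
grip_force: 0.0
```

Run:
```python
from h import *
M=r.camera_model('wrist');im=save('wrist','w6.png')
np.savez('w6.npz',**M);r.camera_model=lambda c:M
m=((im[:,:,0].astype(int)-im[:,:,2])>90).astype(np.uint8);m[250:]=0
n,lab,st,ce=cv2.connectedComponentsWithStats(m);i=max(range(1,n),key=lambda k:st[k,4]);print(st[i])
v,u=np.nonzero(lab==i);P=np.array([pix('wrist',a,b,.1515)[:2] for a,b in zip(u,v)],np.float32);f=cv2.fitLine(P,2,0,.01,.01).ravel();print(np.degrees(np.arctan2(f[1],f[0])),cv2.minAreaRect(P*1000))
cv2.imwrite('pics/c6.png',cv2.resize(im[60:300,150:410],(650,600))[:,:,::-1])
```

```text
[ 419   19  104  123 5195]
44.195435 ((623.6368408203125, -83.01813507080078), (90.41316986083984, 63.2138557434082), 45.770233154296875)
```

View pics/c6.png

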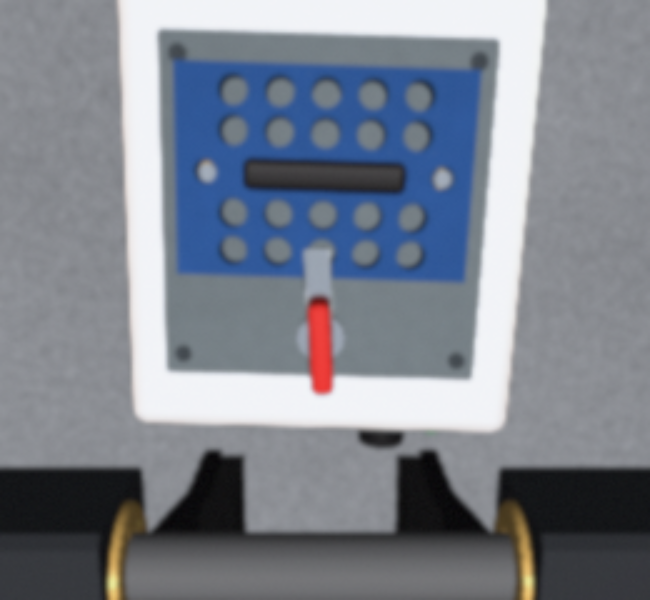

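The tongue at crop (317,270) lies over the plate edge, and both pins show in the bores at (206,171) and (442,178). I'll check the wing's angle before handing in.

Run:
```python
import cv2,numpy as np
M=dict(np.load('w6.npz'));T=M['T'];o=T[:3,3]
def pix(u,v,z):
    d=T[:3,:3]@np.array([(u-M['cx'])/M['fx'],-(v-M['cy'])/M['fy'],-1]);return o+d*(z-o[2])/d[2]
im=cv2.imread('pics/w6.png').astype(int)
def ang(m,z):
    v,u=np.nonzero(m);P=np.array([pix(a,b,z)[:2] for a,b in zip(u,v)],np.float32);f=cv2.fitLine(P,2,0,.01,.01).ravel();print(len(P),np.degrees(np.arctan2(f[1],f[0])),P.mean(0))
m=(im[:,:,2]-im[:,:,0]>120)&(im[:,:,2]-im[:,:,1]>120);m[:, :260]=0;m[:,300:]=0;m[:170]=0;m[230:]=0
ang(m,.1515)
k=(im.max(2)<75);k[:,:240]=0;k[:,318:]=0;k[:118]=0;k[140:]=0
ang(k,.157)
```

```text
245 10.156568 [0.48785272 0.08422628]
696 -84.219154 [0.55686057 0.09193214]
```

```bash
python3 -c "
from bench import r
print(r.close_job())"
```

```text
the job is handed in; nothing more can be done
None
```

The blue plate is seated flat on both pins, the red latch is turned to its stop with the tongue over the plate, and the gripper has let go; I handed the job in at about 17 s of the 72 s allowed, and the hand-in gave back no verdict.

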